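# Fit the punch rod into the bench punch stand

## Robot

A 6-joint arm with a two-finger parallel gripper is mounted at the origin on a cart in front of the work surface, level with it; the furniture and walls round the work are solid. World frame = base frame: x ahead of the robot, y to its left, z up, the work surface at z = 0. Lengths are in m, angles in rad, forces in N, time in s.
With the tool pointing down it reaches from about 0.375 to 0.975 m from the base axis. Payload 3.8 kg.
Tool frame: the origin (TCP) lies midway between the tips of the shut fingers; the grasp point (between the pads) lies 19 mm behind it; z points along the fingers, y is the direction in which the jaws open and shut (so a half turn about z gives the same grasp; the last joint's range is limited). The gripper opens to 85 mm and grips with 20 to 120 N. Pads are 22 mm wide; open, the fingers measure 114 mm over their backs; the gripper's body (76 mm by 85 mm) begins 54 mm behind the grasp point. The pads swing forward as they close: fully open they stand 13 mm farther back than shut.
Start: joints at [-1.236, 0.264, 1.604, -0, 1.274, -0.037], TCP at [0.245, -0.629, 0.231] pointing down, gripper open.
Joint ranges: [-2.63, 2.63], [-0.94, 2.18], [0.31, 2.57], [-1.31, 4.45], [0, 2.66], [-2.55, 2.55]. Speed limits (rad/s): [2.57, 2.57, 3.14, 3.14, 3.14, 3.14].

## Interface

Orientations are given as a rotation vector (axis times angle).
In Python, from workcell import bot gives the robot as it stands. The module is installed in compiled form; this text tells all that it offers.
- The arm moves only by the tool move_arm, never from a script. Its argument "steps" is a list of rows, each a list of 5 numbers: the shift along the tool's x, y, z in mm, then the turn about the tool's z in degrees, then the opening in per cent of the stroke, from 0 (shut) to 100 (fully open). In form: [[tx, ty, tz, turn, claw], ...]. A call has 1 to 20 rows; each row is the pose to reach, as a shift and turn from the pose commanded when the call began, along the tool's axes at that moment; what a row does not reach only later rows make up. A row lasts 1/10 s, in which the tool goes at most 50 mm and 8.59 degrees, less where a joint would pass 70% of its speed; a pose out of reach is approached as far as the arm can. A call with a gripper value outside its range is refused whole. The fingers move at their own pace and stop on an object; "newtons" is the grip in N (left out, the last holds). Time passes only in rows, so rows that repeat a pose let the fingers close. It gives the time, the measured TCP pose, the force and the opening at its end, in the units of the state.
- bot.read_state(): the state, without advancing time (a new reading comes with each control period).
- bot.read_camera(name): name is "scene" or "top" or "wrist"; returns a dict with "pixels" (480x640x3 uint8, red, green, blue), "depth" (480x640 float32, m along the optical axis (not along the pixel's ray), 0 where there is no reading), "fovy" (degrees; the focal length in pixels is half the picture's height over the tangent of half this angle, whatever the lens; pixels are square), "cx", "cy" (the principal point, pixels), "k1" (the pictures are not rectified: a ray, as slopes to the right and down, at radius r is drawn at 1 + k1 r^2 times it, then the intrinsics apply), "xyz" and "attitude" of the camera in the world. Camera axes: x right, y up, looking along -z (the intrinsics and any distortion apply to the point x, -y, -z); pixel columns grow to the right and rows downward; lengths in m; the calibration is good to about 2 mm. A picture is of the moment at which its call begins.
- bot.finish_job(): hands the job in, once; it reports no verdict.
The state is a dict: "time": time; "q": joint angles; "joint_vel": joint speeds; "joint_torque": joint torques, N m; "tool_pos": TCP position; "tcp_rot": TCP orientation; "wrist_force": force on the tool from outside, world axes, zero at the start; "torque": the same for the moment, N m; "width": opening from 0.0 (shut) to 1.0 (fully open).
Only numpy, scipy, OpenCV 4.12 (cv2) and the standard library are available. Lean on these libraries where they do the work, as an engineer would, in place of code of your own. Each camera call takes 0.05 s, during which the arm holds its last target.

## Task

Lift the lid of the wooden case right back until it rests on its stop, and leave it standing open. Draw the steel punch rod out of the case and lower it through the upper and then the lower guide of the bench punch stand, until its tip shows about 15 mm below the lower guide. Finish still holding the rod there by its head, with the tip off the base and the head off the upper guide, and leave the cup, the stamp, the jar and the beaker where they stand.

Things in the scene. Friction and masses are not known exactly. Their poses are not given: they have to be found in the camera images.
- case: Wooden case fixed to the worktop, left or right, turned up to 0.35 rad: 130 (x) x 140 (y) x 120 mm high without lid, walls 6 mm. Origin: centre of its underside; x points from the front (pull) to the back (hinge), y along the hinge. A block inside holds the rod upright, 12 mm in front of the centre; its hole is 14.5 mm wide, 25 mm deep, its floor 11 mm above the worktop.
- lid (a joint): Lid of the case, a 30 mm deep hood of 0.15 kg hinged along the back rim, opening up and backward: 0 closed, 1.8 rad on its stop (leaning a little backward, stays by its weight). It falls shut if let go well before it is upright (about 1.5 rad), and falls on to its stop beyond that.
- lid_hinge (a point): Middle of the lid's hinge line on the back rim of the case, 120 mm above the worktop, 65 mm behind the case's centre; the axis is the case's y.
- lid_pull (a point): Centre of the lid's brass pull: round bar 14 mm thick, 24 mm long, parallel to the hinge, on a stem 10 mm wide, 28 mm in front of the lid's front edge; closed, 158 mm in front of and 14 mm above the hinge line. Pinched on its two ends (24 mm apart, along the case's y) it turns between the fingers as the lid swings. Moves with the lid.
- rod_head (a point): Centre of the head of the steel punch rod (0.09 to 0.18 kg): a round head 24 mm across, 28 mm high, on a shank 12 mm thick, 100 mm long with a coned tip (flat 7 mm, cone 6 mm high). 114 mm above the tip; 5 mm above the case's rim while the rod stands in its socket. z runs along the rod, from tip to head.
- rod_tip (a point): Lowest point of the rod, on its axis, 114 mm below the centre of its head.
- stand: Punch stand fixed to the worktop on the side the case leaves free. Base plate 125 x 100 mm, top at z 12 mm; a column at its back (+x); two metal guide blocks 44 x 44 x 12 mm on one vertical axis, lower at 60 to 72, upper at 108 to 120 mm, each with a round bore 16 mm wide. Origin on the worktop under the bore axis; z up. Nothing of it is above 120 mm.
- upper_mouth (a point): Centre of the upper guide's top mouth, on the bore axis, 120 mm above the worktop.
- lower_mouth (a point): Centre of the lower guide's top mouth, on the bore axis, 72 mm above the worktop; that guide's underside is 12 mm lower.
- stamp: Small plaster stamp, waisted, 42 x 42 x 52 mm, loose bystander between case and stand. Origin under its centre.
- bisque_cup: Unglazed cup 66 mm across, 74 mm high, loose bystander between case and stand, nearest the robot. Origin under its centre.
- jar: Screw-top jar 64 mm across, 82 mm high, loose bystander at the back of the work. Origin under its centre.
- slip_beaker: Grey beaker 69 mm across, 92 mm high, loose bystander at the back left. Origin under its centre.
Not all that is in view belongs to the job. What is shaped like the stand but blue or purple is not meant.

How it is judged:
On the way, in this order (a step that is already met when the one before it is completed fails the run):
1. the lid rests open on its stop, let go, with the rod still in its socket (value of joint lid above 1.7 rad and contact force between the fingers and case below 0.3 N and height (world z) of rod_tip below 0.03 m), for 0.2 s.
2. the rod is held above the rim of the case (height (world z) of rod_tip above 0.121 m and contact force between the fingers and rod above 1 N), for 0.1 s.
3. the tip is through the upper guide and not yet in the lower (z of rod_tip in the frame of stand between 0.072 and 0.106 m and horizontal distance between rod_tip and upper_mouth below 0.01 m), for 0.05 s.
At the end, for the whole second after the job is handed in: The rod stands in both guides, upright within 0.1 rad, its tip 6 to 32 mm below the underside of the lower guide (so it is off the base and its head is off the upper guide), still and gripped with more than 1 N for the whole last second; the case's lid still rests open (over 1.7 rad) (z of rod_tip in the frame of stand between 0.028 and 0.054 m and horizontal distance between rod_tip and lower_mouth below 0.008 m and horizontal distance between rod_head and upper_mouth below 0.01 m and angle between the z axis of rod_head and the z axis of stand, either way round below 0.1 rad and contact force between the fingers and rod above 1 N and linear speed of rod below 0.02 m/s and value of joint lid above 1.7 rad); the arm keeps its last pose, push and grip.
It fails at once if the cup, stamp, jar or beaker is shoved more than 30 mm or tipped over (distance of any of stamp, bisque_cup, jar, slip_beaker from where it was at the start of the episode above 0.03 m or angle between any of stamp, bisque_cup, jar, slip_beaker's own z axis and vertical above 0.7 rad).
It also fails if it takes over 67 s, if anything falls off the work surface, if the arm or the gripper's body presses on something with over 40 N, if the wrist force passes 120 N, or if a joint passes its speed limit or range.

## Working session

There is one attempt and no reset: what is moved stays moved. The work goes in short steps, Python scripts to look and compute and a tool call to move; the robot and the scene stay as the last step left them, time stands still between calls to the robot, and variables do not carry over. Pictures are saved under pics/ and viewed, and the job is handed in when it is done.

Besides the shell and the picture viewer there is one more tool, called after ">>>" as name(argument=value, ...) on one line, values as JSON. move_arm: Moves the arm, as the interface text tells. Its arguments: {"type":"object","properties":{"steps":{"type":"array","items":{"type":"array","items":{"type":"number"}}},"newtons":{"type":"number"}},"required":["steps"]}

```bash
mkdir -p pics
cat > h.py <<'E'
import numpy as np, cv2
from scipy.spatial.transform import Rotation as R
from workcell import bot
def cam(n,save=None):
    c=bot.read_camera(n)
    if save:
        cv2.imwrite('pics/'+save+'.png',c['pixels'][:,:,::-1])
        np.savez('pics/'+save+'.npz',**{k:np.array(v) for k,v in c.items()})
    return c
def load(s):
    return dict(np.load('pics/'+s+'.npz'))
def att(c):
    a=np.array(c['attitude'])
    if a.shape==(3,3): return a
    if a.size==3: return R.from_rotvec(a).as_matrix()
    return R.from_quat(a).as_matrix()
def K(c):
    f=240/np.tan(np.radians(float(c['fovy']))/2)
    return np.array([[f,0,float(c['cx'])],[0,f,float(c['cy'])],[0,0,1]]),np.array([float(c['k1']),0,0,0,0])
def rays(c,uv):
    k,d=K(c); p=cv2.undistortPoints(np.array(uv,float).reshape(-1,1,2),k,d)[:,0]
    return np.c_[p[:,0],-p[:,1],-np.ones(len(p))]@att(c).T
def at_z(c,uv,z):
    r=rays(c,uv); o=np.array(c['xyz']); return o+r*((z-o[2])/r[:,2])[:,None]
def at_depth(c,uv):
    uv=np.array(uv).reshape(-1,2); d=np.array([c['depth'][int(round(v)),int(round(u))] for u,v in uv])
    return np.array(c['xyz'])+rays(c,uv)*d[:,None]
def proj(c,P):
    P=np.array(P,float).reshape(-1,3); k,d=K(c); q=(P-np.array(c['xyz']))@att(c); q=q*[1,-1,-1]
    return cv2.projectPoints(q,np.zeros(3),np.zeros(3),k,d)[0][:,0]
def crop(s,x0,y0,x1,y1,f,out):
    im=cv2.imread('pics/'+s+'.png')[y0:y1,x0:x1]; cv2.imwrite('pics/'+out+'.png',cv2.resize(im,None,fx=f,fy=f,interpolation=cv2.INTER_CUBIC))
E
python3 - <<'E'
from h import *
for n in ['scene','top','wrist']:
    c=cam(n,n+'0'); print(n,c['fovy'],c['cx'],c['cy'],c['k1'],c['xyz'],c['attitude'])
print(bot.read_state())
E
```

```text
scene 55.80010377676646 310.5005654347134 242.98201290509616 -0.04268540803640566 [0.03010978 0.62783251 0.80453955] [ 0.3516784  -1.05669712 -2.30854557]
top 49.59522421426063 315.5557924926555 235.53054059027662 0.007751607876622347 [ 0.46537421 -0.00803366  1.43920871] [ 0.03842793 -0.02812551 -1.58577345]
wrist 71.05432313355121 311.6134260946087 238.81026713875733 -0.040168268097546686 [ 0.32301145 -0.5991593   0.37351477] [-0.2820911   0.19697733 -1.18817493]
{'time': 0.15, 'q': array([-1.23591482e+00,  2.64603237e-01,  1.60507630e+00,  1.71113781e-05,
        1.27371157e+00, -3.69076146e-02]), 'joint_vel': array([-8.93806252e-05, -3.33087561e-03, -5.73363182e-03, -1.78173295e-03,
       -1.08732037e-03,  7.18588449e-04]), 'joint_torque': array([-1.43997249e-04, -5.15905166e+01, -3.67959559e+01, -3.56839251e-06,
        7.99604488e-03,  2.12998856e-05]), 'tool_pos': array([ 0.24502466, -0.62833745,  0.23022381]), 'tcp_rot': array([-3.08571828e+00, -5.80310319e-01,  3.93699417e-04]), 'wrist_force': array([ 1.09226602, -0.03712029, -0.24429457]), 'torque': array([ 0.00478129, -0.0246845 , -0.02192705]), 'width': 0.9988953953444668}
```

View pics/scene0.png

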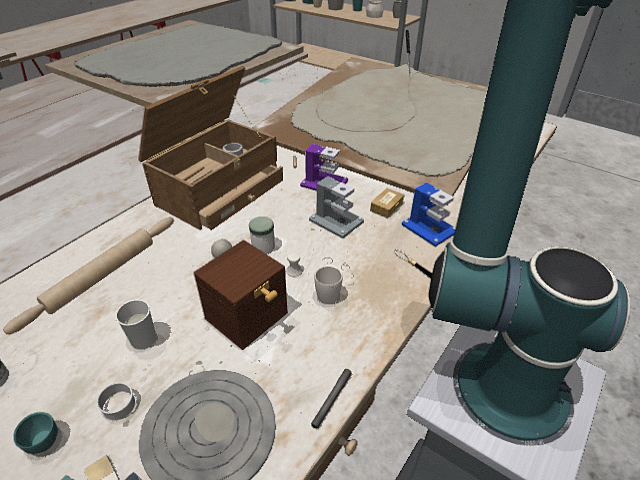

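View pics/top0.png

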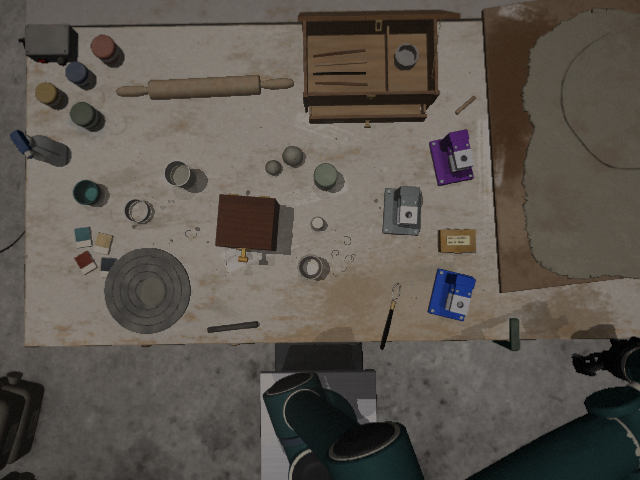

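View pics/wrist0.png

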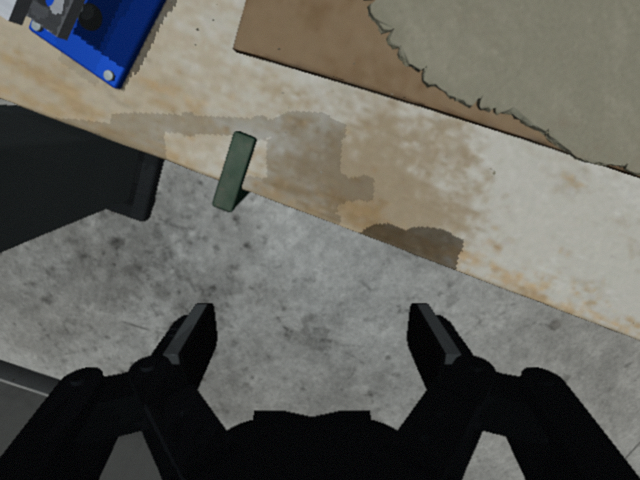

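The case is at about (248,222) in the top view with its pull at (243,255). The grey stand's bore is near (406,214), the cup at (312,267), the stamp at (318,224), the jar at (325,177) and the beaker at (179,175). I'll enlarge these areas next.

Run:
```python
from h import *
crop('top0',205,180,295,275,6,'c1'); crop('top0',375,175,435,245,8,'c2'); crop('scene0',180,230,300,350,6,'c3'); crop('scene0',300,165,370,240,8,'c4')
```

```text
(no output)
```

View pics/c1.png

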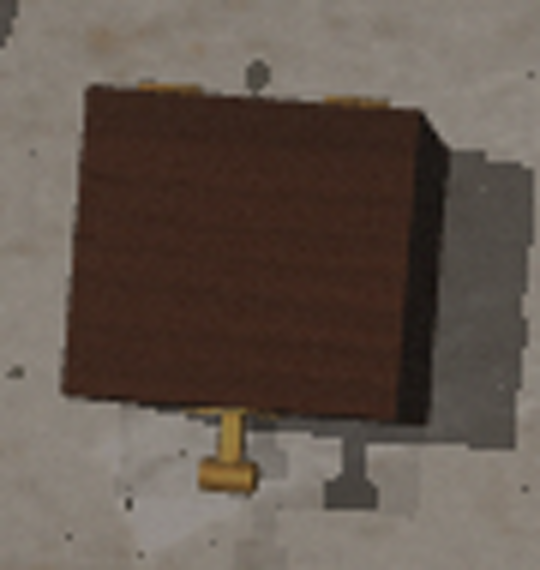

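View pics/c2.png

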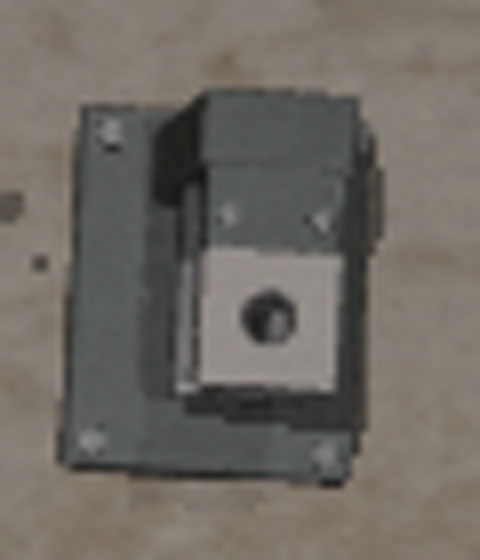

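View pics/c3.png

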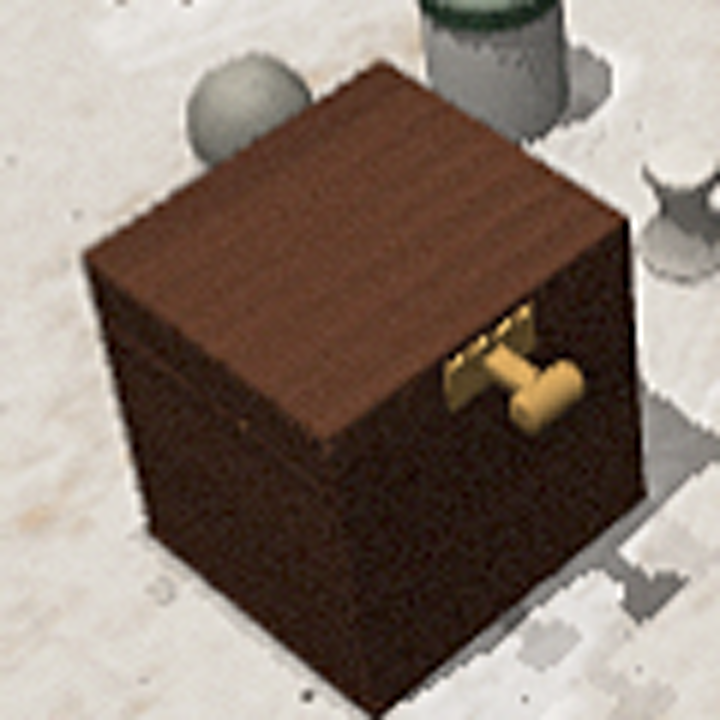

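View pics/c4.png

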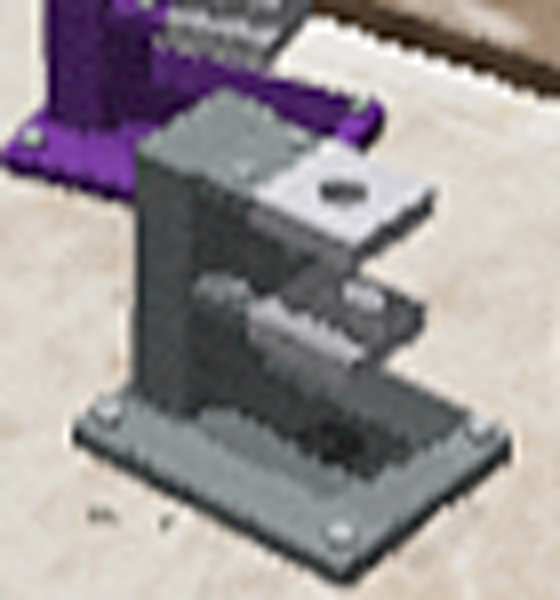

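Run:
```python
from h import *
t=load('top0'); s=load('scene0')
def px(l,x0,y0,f): return (np.array(l,float)+.5)/f-.5+[x0,y0]
P=at_z(t,px([(88,87),(418,110),(397,420),(65,393)],205,180,6),0.150); print('top lid',P.round(4), [np.linalg.norm(P[i]-P[i-1]).round(4) for i in range(4)])
P2=at_z(s,px([(382,62),(628,218),(322,440),(87,256)],180,230,6),0.150); print('scene lid BR? ',P2.round(4))
print([np.linalg.norm(P2[i]-P2[i-1]).round(4) for i in range(4)])
print('center',P.mean(0),P2.mean(0))
for Q in (P,P2[[3,0,1,2]] ):
    e=(Q[0]+Q[1]-Q[2]-Q[3]); print('yaw',np.arctan2(e[1],e[0]), )
    e=(Q[0]+Q[3]-Q[1]-Q[2]); print('yaw y',np.arctan2(-e[0],e[1]))
print('pull top',at_z(t,px([(228,476)],205,180,6),.134), 'scene', at_z(s,px([(546,396)],180,230,6),.134))
print('depths',at_depth(t,px([(228,476)],205,180,6)),at_depth(t,px([(240,240)],205,180,6)),at_depth(s,px([(546,396)],180,230,6)))
print('mouth top',at_z(t,px([(269,318)],375,175,8),.12),'scene',at_z(s,px([(344,192)],300,165,8),.12), at_depth(t,px([(225,350)],375,175,8)),at_depth(s,px([(380,185)],300,165,8)))
G=at_z(t,px([(203,250),(343,250),(337,388),(200,384)],375,175,8),.12);print(G)
print('cup',at_z(t,[(312,267)],.074),'stamp',at_z(t,[(318,223)],.052),'jar',at_z(t,[(325.5,176)],.082),'beaker',at_z(t,[(178,174)],.092),'ball',at_z(t,[(292,156)],.03))
```

```text
top lid [[0.6272 0.2387 0.15  ]
 [0.6154 0.1015 0.15  ]
 [0.4868 0.1117 0.15  ]
 [0.5001 0.2491 0.15  ]] [np.float64(0.1275), np.float64(0.1376), np.float64(0.129), np.float64(0.138)]
scene lid BR?  [[0.6104 0.1002 0.15  ]
 [0.4839 0.1108 0.15  ]
 [0.4977 0.2491 0.15  ]
 [0.6215 0.2365 0.15  ]]
[np.float64(0.1368), np.float64(0.127), np.float64(0.139), np.float64(0.1245)]
center [0.5573489  0.17527613 0.15      ] [0.55337511 0.17414281 0.15      ]
yaw -0.08066267899073006
yaw y -0.09094162283254355
yaw -0.09269202753455168
yaw y -0.09063112936691456
pull top [[0.46468314 0.18427968 0.134     ]] scene [[0.46276247 0.1810782  0.134     ]]
depths [[0.46468506 0.18374599 0.13762211]] [[0.56263294 0.17643962 0.14724531]] [[0.45941703 0.18453269 0.13918488]]
mouth top [[ 0.57161532 -0.23612806  0.12      ]] scene [[ 0.56860221 -0.23962987  0.12      ]] [[ 0.56129868 -0.22117653  0.12472791]] [[ 0.561155   -0.25032428  0.12002924]]
[[ 0.59362617 -0.21566019  0.12      ]
 [ 0.5929177  -0.26010193  0.12      ]
 [ 0.5489947  -0.25717893  0.12      ]
 [ 0.55094581 -0.21377608  0.12      ]]
cup [[0.44070687 0.01104337 0.074     ]] stamp [[ 0.5575818 -0.0064417  0.052    ]] jar [[ 0.67897832 -0.02806905  0.082     ]] beaker [[0.68880454 0.3571822  0.092     ]] ball [[0.74360214 0.06183503 0.03      ]]
```

```bash
cat >> h.py <<'E'
def pose():
    s=bot.read_state(); return np.array(s['tool_pos']),R.from_rotvec(s['tcp_rot']).as_matrix(),s
def psi(Rm): return np.arctan2(Rm[1,0],Rm[0,0])
def to(target,ps=None):
    p,Rm,s=pose(); d=Rm.T@(np.array(target)-p)*1000
    print('t',s['time'],'pos',p.round(4),'psi',psi(Rm).round(4),'z',Rm[:,2].round(3),'q',np.round(s['q'],2),'F',np.round(s['wrist_force'],2),'w',round(s['width'],3))
    print('shift',d.round(1),'|',np.linalg.norm(d).round(1),'turn',None if ps is None else np.degrees(-(ps-psi(Rm))).round(2))
E
python3 - <<'E'
from h import *
p,Rm,s=pose(); c=load('wrist0')
print('cam in tool',Rm.T@(c['xyz']-p)); print('view dir in tool',Rm.T@(-att(c)[:,2]),'right',Rm.T@att(c)[:,0])
to([0.50,-0.27,0.32],None)
to([0.463,0.183,0.25],np.pi-.088)
E
```

```text
cam in tool [ 0.08327043  0.00088875 -0.14328591]
view dir in tool [-0.31837763 -0.00153069  0.94796273] right [-7.14019370e-04  9.99998800e-01  1.37490565e-03]
t 0.15 pos [ 0.245  -0.6283  0.2302] psi 0.3718 z [-0.001  0.002 -1.   ] q [-1.24  0.26  1.61  0.    1.27 -0.04] F [ 1.09 -0.04 -0.24] w 0.999
shift [ 367.7 -241.4  -89.3] | 448.9 turn None
t 0.15 pos [ 0.245  -0.6283  0.2302] psi 0.3718 z [-0.001  0.002 -1.   ] q [-1.24  0.26  1.61  0.    1.27 -0.04] F [ 1.09 -0.04 -0.24] w 0.999
shift [ 497.8 -676.8  -18.5] | 840.3 turn -153.66
```

>>> move_arm(steps=[[43,-25,-20,-6,100],[85,-51,-40,-12,100],[128,-76,-60,-18,100],[171,-101,-70,-24,100],[213,-127,-70,-30,100],[256,-152,-70,-36,100],[298,-178,-70,-42,100],[341,-203,-70,-48,100],[384,-228,-70,-54,100],[426,-254,-70,-60,100],[426,-254,-70,-60,100],[426,-254,-70,-60,100]])

```text
time: 1.35
tool_pos: [0.5505, -0.2358, 0.3007]
tcp_rot: [-2.38, -2.049, 0.001]
wrist_force: [-0.5, 0.1, 0.0]
width: 0.998
```

Run:
```python
from h import *
cam('wrist','w1'); to([0.463,0.183,0.25],np.pi-.088)
```

```text
t 1.4 pos [ 0.5497 -0.2372  0.3008] psi 1.42 z [-0.001 -0.    -1.   ] q [-0.45  0.09  1.68 -0.    1.37 -0.3 ] F [0.58 0.12 0.69] w 1.001
shift [ 402.4 -148.8   50.8] | 432.0 turn -93.6
```

View pics/w1.png

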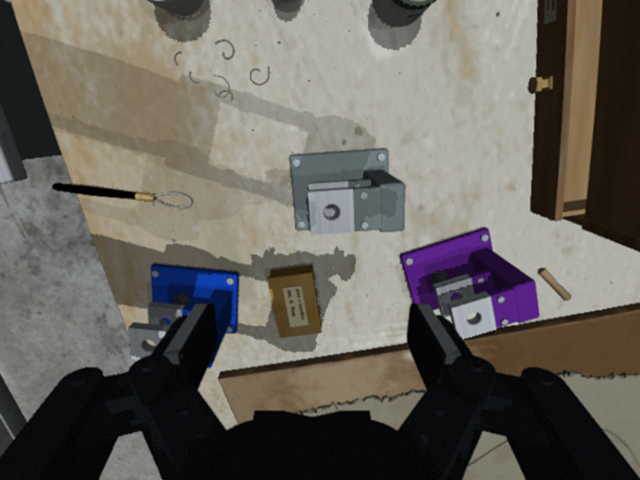

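The grey stand's bore sits near (331,211), with no obstruction.

Run:
```python
from h import *
crop('w1',280,140,420,240,5,'c5')
```

```text
(no output)
```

View pics/c5.png

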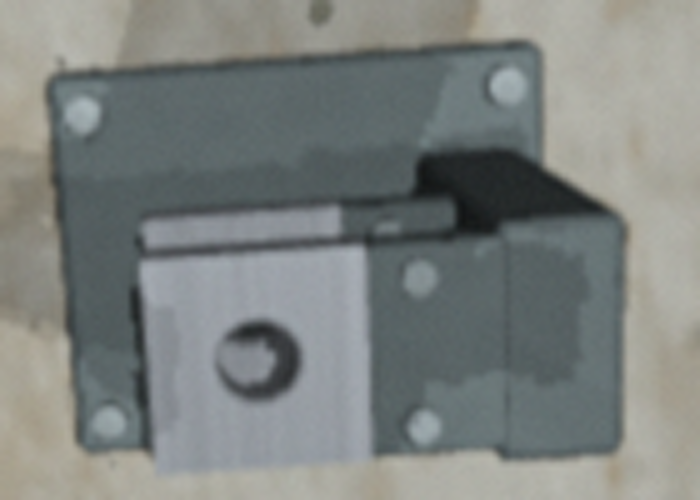

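Run:
```python
from h import *
c=load('w1')
def px(l,x0,y0,f): return (np.array(l,float)+.5)/f-.5+[x0,y0]
print(at_z(c,px([(258,360)],280,140,5),.12), at_depth(c,px([(190,300),(320,420),(258,290)],280,140,5)))
G=at_z(c,px([(141,258),(364,243),(373,458),(156,474)],280,140,5),.12);print(G,G.mean(0))
B=at_z(c,px([(50,78),(541,42),(80,452)],280,140,5),.012);print(B)
print(c['xyz'])
```

```text
[[ 0.57113589 -0.23723976  0.12      ]] [[ 0.55955244 -0.22324833  0.12019361]
 [ 0.58177082 -0.25112714  0.12068974]
 [ 0.5729762  -0.22323827  0.12028606]]
[[ 0.55132489 -0.21366218  0.12      ]
 [ 0.59453379 -0.21717726  0.12      ]
 [ 0.59144774 -0.26084114  0.12      ]
 [ 0.54759605 -0.25767925  0.12      ]] [ 0.57122562 -0.23733996  0.12      ]
[[ 0.53133976 -0.18465168  0.012     ]
 [ 0.65408085 -0.19406726  0.012     ]
 [ 0.52272003 -0.28261462  0.012     ]]
[ 0.56440708 -0.1552653   0.44421015]
```

>>> move_arm(steps=[[37,-14,5,-8,100],[73,-27,9,-16,100],[110,-41,14,-24,100],[147,-54,19,-32,100],[183,-68,23,-40,100],[220,-81,28,-48,100],[256,-95,32,-56,100],[293,-108,37,-64,100],[330,-122,42,-72,100],[366,-135,46,-80,100],[402,-149,51,-88,100],[402,-149,51,-93.6,100],[402,-149,51,-93.6,100],[402,-149,51,-93.6,100]])

```text
time: 2.8
tool_pos: [0.4637, 0.1809, 0.2503]
tcp_rot: [0.147, 3.138, -0.001]
wrist_force: [-0.1, 0.4, -0.4]
width: 0.999
```

Run:
```python
from h import *
cam('wrist','w2'); to([0.463,0.183,0.115],np.pi-.088)
```

```text
t 2.85 pos [0.4637 0.1809 0.2504] psi 3.048 z [ 0. -0. -1.] q [ 0.32 -0.09  1.95 -0.    1.28 -1.15] F [-0.45 -0.8   0.33] w 0.997
shift [  1.    2.1 135.4] | 135.4 turn -0.32
```

View pics/w2.png

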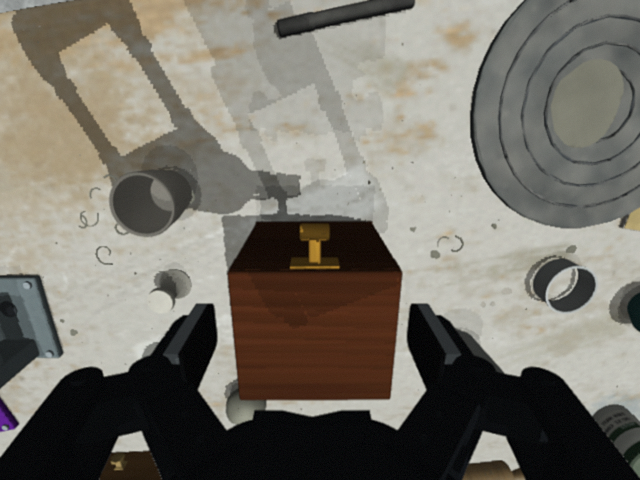

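The pull is at about (314,232), and the lid top spans about (230,270) to (400,398). I'll enlarge it.

Run:
```python
from h import *
crop('w2',220,210,410,410,4,'c6'); im=cv2.imread('pics/c6.png'); cv2.imwrite('pics/c6.png',im[:600])
```

```text
(no output)
```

View pics/c6.png

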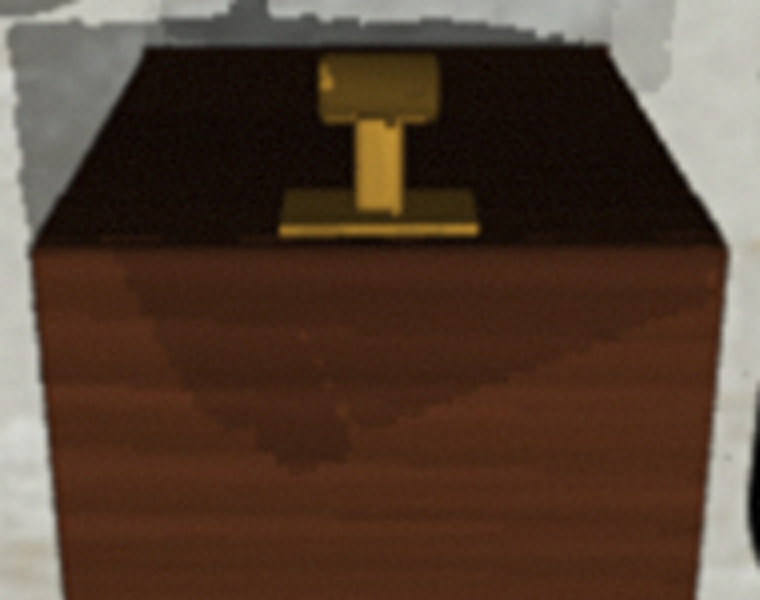

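Run:
```python
from h import *
c=load('w2')
def px(l,x0,y0,f): return (np.array(l,float)+.5)/f-.5+[x0,y0]
print('pull',at_z(c,px([(380,88)],220,210,4),.134), at_depth(c,px([(380,88)],220,210,4)))
F=at_z(c,px([(33,247),(728,247)],220,210,4),.15);print(F,F.mean(0),np.linalg.norm(F[0]-F[1]))
Bm=at_z(c,px([(148,46),(606,46)],220,210,4),0);print('front bottom',Bm,Bm.mean(0),np.linalg.norm(Bm[0]-Bm[1]))
bk=at_z(c,[(239,399),(391,399)],.15); print('back',bk,bk.mean(0))
d=F[1]-F[0]; y=np.arctan2(-d[0],d[1]); print('yaw',y)
x=np.array([np.cos(y),np.sin(y)])
print('centre from front',F.mean(0)[:2]+.065*x)
```

```text
pull [[0.46459967 0.18320564 0.134     ]] [[0.4620694  0.18336543 0.14212855]]
[[0.48598654 0.11204552 0.15      ]
 [0.49898873 0.24922401 0.15      ]] [0.49248764 0.18063477 0.15      ] 0.13779330739123494
front bottom [[0.48634909 0.1116147  0.        ]
 [0.4994597  0.25018581 0.        ]] [0.4929044  0.18090025 0.        ] 0.13918995149275956
back [[0.61400644 0.09933517 0.15      ]
 [0.62732959 0.23898318 0.15      ]] [0.62066801 0.16915917 0.15      ]
yaw -0.09450070788949297
centre from front [0.55719762 0.17450136]
```

>>> move_arm(steps=[[0,2.5,30,0,60],[0,2.5,65,0,55],[0,2.5,100,0,55],[0,2.5,120,0,55],[0,2.5,136,0,55],[0,2.5,136,0,55],[0,2.5,136,0,55]], newtons=25)

```text
time: 3.55
tool_pos: [0.464, 0.184, 0.1146]
tcp_rot: [-0.144, -3.138, 0.0]
wrist_force: [-0.4, 0.8, 0.1]
width: 0.55
```

Run:
```python
from h import *
cam('wrist','w3');cam('scene','s3'); to([0.4639,0.1834,0.114],np.pi-.093)
crop('w3',200,150,440,480,2,'c7');crop('s3',180,200,320,330,5,'c8')
```

```text
t 3.65 pos [0.4649 0.1847 0.1157] psi 3.051 z [ 0.002  0.001 -1.   ] q [ 0.33  0.04  2.09 -0.    1.01 -1.15] F [0.23 0.14 0.31] w 0.549
shift [ 0.9 -1.4  1.7] | 2.4 turn 0.14
```

View pics/w3.png

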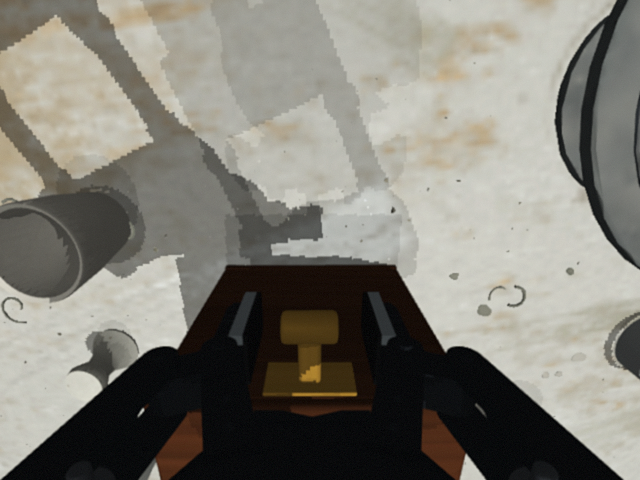

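View pics/c8.png

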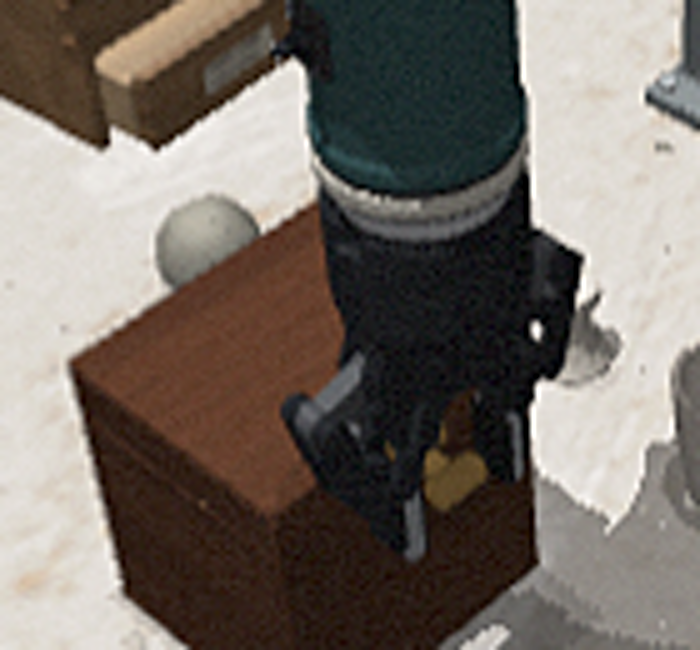

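The pull, at (309,325), sits between the pads, so I'll close.

>>> move_arm(steps=[[0,-0.5,1,0,20],[0,-0.5,1,0,10],[0,-0.5,1,0,10],[0,-0.5,1,0,10],[0,-0.5,1,0,10],[0,-0.5,1,0,10]], newtons=25)

```text
time: 4.25
tool_pos: [0.4643, 0.183, 0.1146]
tcp_rot: [0.138, 3.137, -0.004]
wrist_force: [-0.5, -7.0, 4.7]
width: 0.275
```

Run:
```python
from h import *
cam('wrist','w4'); to([0.4639,0.1834,0.114],np.pi-.093)
r=np.hypot(.158,.014);a=np.arctan2(.014,.158)
p0=np.array([-r*np.cos(a),r*np.sin(a)])
for th in np.arange(0,1.81,.1):
    q=np.array([-r*np.cos(a+th),r*np.sin(a+th)])-p0
    print(round(th,2),'tool x',(-q[0]*1000).round(1),'z',(-q[1]*1000).round(1))
```

```text
t 4.3 pos [0.4644 0.183  0.1147] psi 3.0535 z [ 0.002 -0.003 -1.   ] q [ 0.33  0.04  2.09 -0.    1.01 -1.15] F [-0.56 -7.37  4.92] w 0.271
shift [0.5 0.3 0.7] | 0.9 turn 0.28
0.0 tool x -0.0 z -0.0
0.1 tool x -2.2 z -15.7
0.2 tool x -5.9 z -31.1
0.3 tool x -11.2 z -46.1
0.4 tool x -17.9 z -60.4
0.5 tool x -26.1 z -74.0
0.6 tool x -35.5 z -86.8
0.7 tool x -46.2 z -98.5
0.8 tool x -58.0 z -109.1
0.9 tool x -70.8 z -118.5
1.0 tool x -84.4 z -126.5
1.1 tool x -98.8 z -133.2
1.2 tool x -113.8 z -138.3
1.3 tool x -129.2 z -142.0
1.4 tool x -144.9 z -144.1
1.5 tool x -160.8 z -144.6
1.6 tool x -176.6 z -143.5
1.7 tool x -192.2 z -140.9
1.8 tool x -207.5 z -136.7
```

View pics/w4.png

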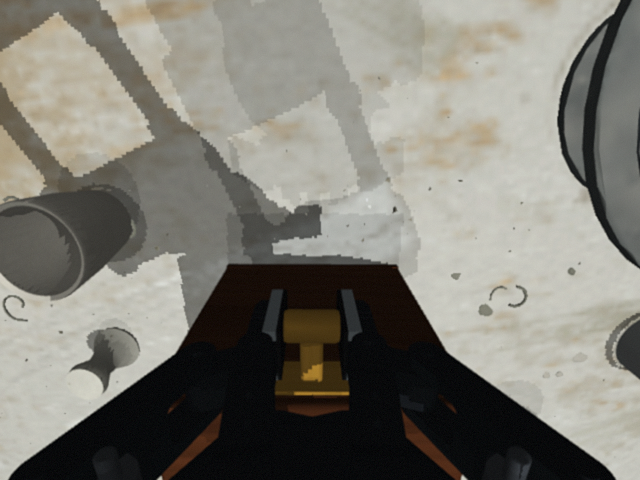

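The grip is on at 27 %, about 23 mm. I'll follow the arc from here.

>>> move_arm(steps=[[-1,-0.7,-8,0,10],[-2,-0.7,-16,0,10],[-4,-0.7,-23,0,10],[-6,-0.7,-31,0,10],[-11,-0.7,-46,0,10],[-18,-0.7,-60,0,10],[-26,-0.7,-74,0,10],[-36,-0.7,-87,0,10],[-36,-0.7,-87,0,10]], newtons=25)

```text
time: 5.2
tool_pos: [0.5006, 0.1798, 0.2033]
tcp_rot: [0.14, 3.137, -0.002]
wrist_force: [-2.5, -5.6, -0.3]
width: 0.27
```

Run:
```python
from h import *
cam('wrist','w5'); cam('scene','s5'); to([0.4639,0.1834,0.114],np.pi-.093)
crop('s5',150,150,350,350,3,'c9')
```

```text
t 5.3 pos [0.4992 0.1799 0.2017] psi 3.0523 z [-0.001 -0.001 -1.   ] q [ 0.3   0.01  1.94 -0.    1.19 -1.18] F [-2.93 -5.57  0.03] w 0.274
shift [35.4  0.4 87.7] | 94.6 turn 0.22
```

View pics/c9.png

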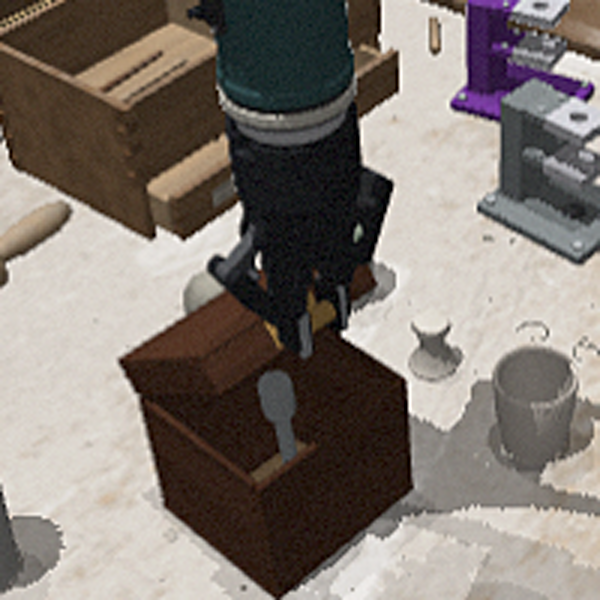

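The lid lifts cleanly with the pull in the jaws, and the rod is visible inside. I'll continue the arc.

>>> move_arm(steps=[[-10,0,-12,0,10],[-22,0,-22,0,10],[-35,0,-32,0,10],[-49,0,-40,0,10],[-63,0,-46,0,10],[-78,0,-51,0,10],[-94,0,-55,0,10],[-109,0,-57,0,10],[-125,0,-58,0,10],[-141,0,-57,0,10],[-157,0,-54,0,10],[-161,0,-53,0,10],[-161,0,-53,0,10]], newtons=25)

```text
time: 6.6
tool_pos: [0.661, 0.1654, 0.2548]
tcp_rot: [0.141, 3.137, -0.001]
wrist_force: [-0.9, -4.9, 1.9]
width: 0.279
```

Run:
```python
from h import *
cam('scene','s6'); to([0.4639,0.1834,0.114],np.pi-.093)
crop('s6',150,120,350,320,3,'c10')
```

```text
t 6.65 pos [0.6606 0.1654 0.2549] psi 3.052 z [ 0.001 -0.001 -1.   ] q [ 0.21  0.26  1.56 -0.    1.32 -1.27] F [-1.06 -4.95  2.78] w 0.275
shift [197.7   0.4 140.7] | 242.6 turn 0.19
```

View pics/c10.png

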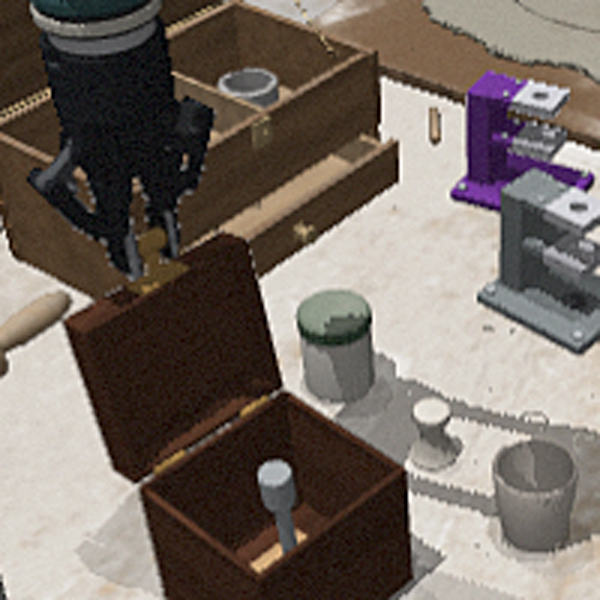

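The lid is past upright at about 1.74 rad. I'll release it and rise.

>>> move_arm(steps=[[-2,0,0,0,45],[-3,0,0,0,55],[-3,0,0,0,55],[-3,0,-20,0,55],[-3,0,-50,0,55],[20,0,-70,0,55],[60,0,-70,0,55],[110,0,-70,0,55],[110,0,-70,0,55],[110,0,-70,0,55]])

```text
time: 7.65
tool_pos: [0.5491, 0.1766, 0.3238]
tcp_rot: [0.138, 3.138, 0.001]
wrist_force: [0.7, 0.1, 1.0]
width: 0.55
```

Run:
```python
from h import *
cam('scene','s7');cam('wrist','w7'); cam('top','t7'); to([0.5446,.1759,0.106],np.pi-.093)
crop('s7',150,120,350,320,3,'c11')
```

```text
t 7.8 pos [0.5514 0.1763 0.3239] psi 3.0526 z [ 0.002  0.001 -1.   ] q [ 0.27  0.04  1.69  0.    1.41 -1.22] F [-0.48 -0.21 -0.37] w 0.547
shift [  7.   -1.1 217.9] | 218.0 turn 0.23
```

View pics/c11.png

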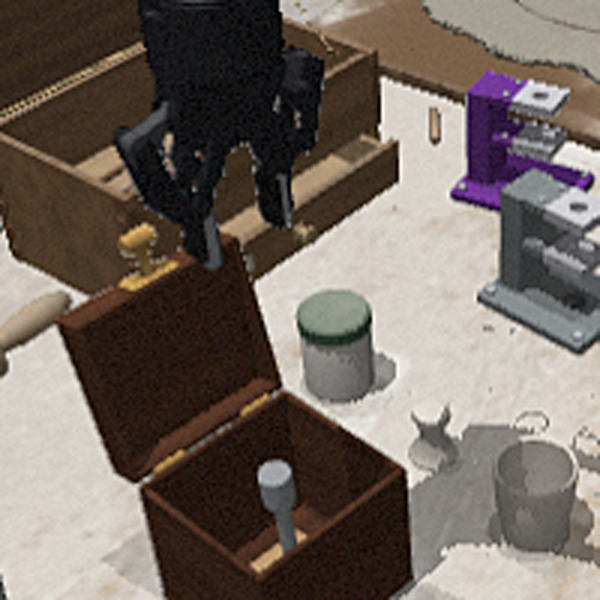

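View pics/w7.png

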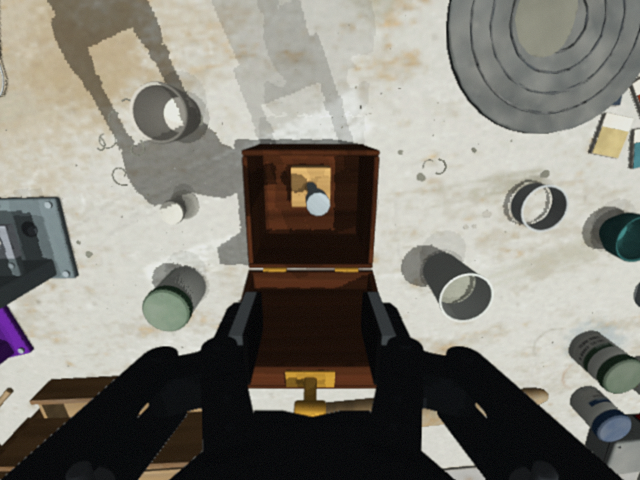

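The lid rests open. The rod head's top is at about (318,203) in the wrist view.

Run:
```python
from h import *
crop('w7',235,135,385,275,5,'c12');crop('t7',205,140,295,275,5,'c13')
```

```text
(no output)
```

View pics/c12.png

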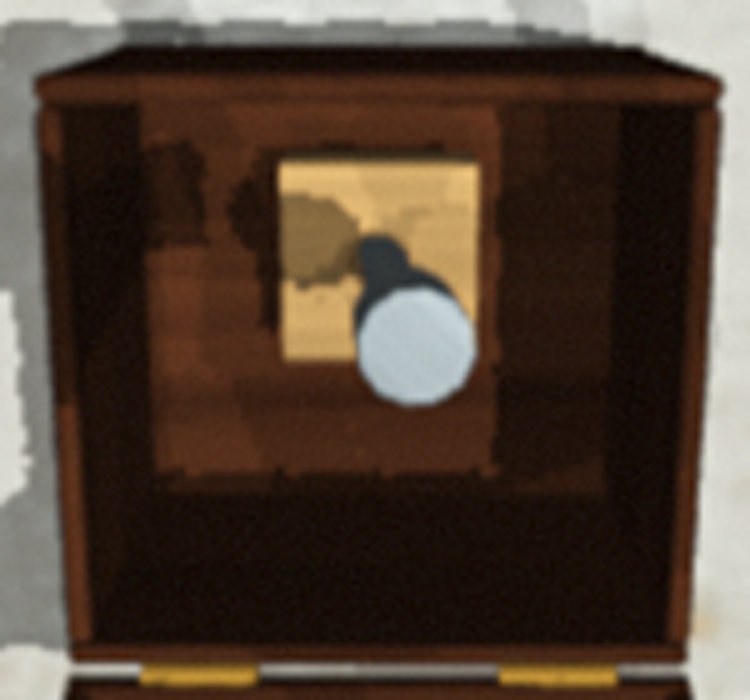

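View pics/c13.png

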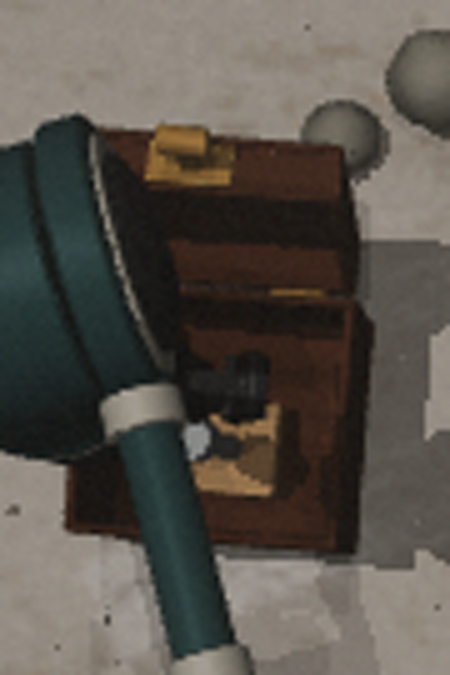

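Run:
```python
from h import *
c=load('w7'); s=load('s7')
def px(l,x0,y0,f): return (np.array(l,float)+.5)/f-.5+[x0,y0]
print('head top',at_z(c,px([(416,347)],235,135,5),.138), at_depth(c,px([(416,347)],235,135,5)))
print('head R edges',at_z(c,px([(357,347),(475,347),(416,288),(416,406)],235,135,5),.138))
b=at_z(c,px([(278,160),(479,160),(281,360)],235,135,5),.036); print('block',b,(b[1]+b[2])/2)
print('pred rod', np.array([.5565,.1748])-.012*np.array([.9957,-.0929]))
rim=at_z(c,px([(37,85),(722,85),(73,660),(686,660)],235,135,5),.12);print(rim,rim.mean(0))
# scene head top
crop('s7',225,260,260,320,12,'c14')
```

```text
head top [[0.54471242 0.18337573 0.138     ]] [[0.54461899 0.18337553 0.13841255]]
head R edges [[0.54365997 0.17162947 0.138     ]
 [0.54576166 0.1951256  0.138     ]
 [0.53284802 0.18436577 0.138     ]
 [0.55684098 0.18236427 0.138     ]]
block [[0.51655348 0.15267173 0.036     ]
 [0.52108523 0.20332349 0.036     ]
 [0.56811255 0.14784611 0.036     ]] [0.54459889 0.1755848  0.036     ]
pred rod [0.5445516 0.1759148]
[[0.48824742 0.11189495 0.12      ]
 [0.50052803 0.24927584 0.12      ]
 [0.61330883 0.10070515 0.12      ]
 [0.62564998 0.23789    0.12      ]] [0.55693357 0.17494148 0.12      ]
```

View pics/c14.png

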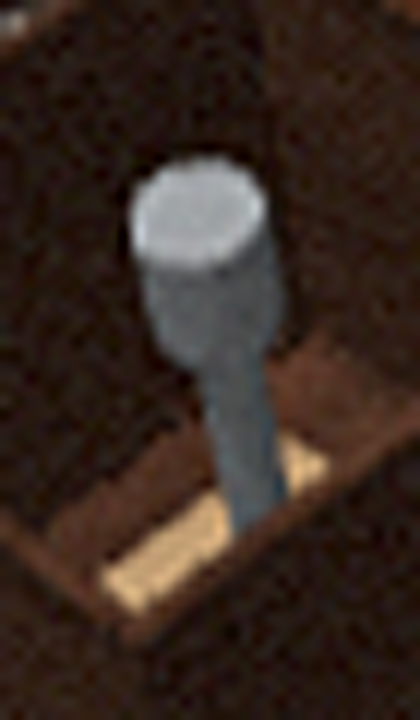

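Run:
```python
from h import *
to([0.5446,.1759,0.107],np.pi-.093)
```

```text
t 7.8 pos [0.5514 0.1763 0.3239] psi 3.0526 z [ 0.002  0.001 -1.   ] q [ 0.27  0.04  1.69  0.    1.41 -1.22] F [-0.48 -0.21 -0.37] w 0.547
shift [  7.   -1.1 216.9] | 217.0 turn 0.23
```

>>> move_arm(steps=[[6,-1,40,0,65],[6,-1,80,0,65],[6,-1,110,0,65],[6,-1,130,0,65],[6,-1,130,0,65],[6,-1,130,0,65]])

```text
time: 8.4
tool_pos: [0.5451, 0.1755, 0.1934]
tcp_rot: [-0.14, -3.138, 0.0]
wrist_force: [0.2, 0.3, 0.8]
width: 0.653
```

Run:
```python
from h import *
to([0.5446,.1759,0.107],np.pi-.093);cam('wrist','w8');to([0.5446,.1759,0.107],np.pi-.093)
```

```text
t 8.4 pos [0.5451 0.1755 0.1934] psi 3.0521 z [-0. -0. -1.] q [ 0.27  0.1   1.87  0.    1.17 -1.21] F [0.21 0.28 0.77] w 0.653
shift [ 0.5  0.4 86.4] | 86.4 turn 0.2
t 8.45 pos [0.5457 0.1758 0.1946] psi 3.0522 z [ 0.002  0.001 -1.   ] q [ 0.27  0.1   1.87  0.    1.17 -1.21] F [ 0.41 -0.28  0.3 ] w 0.648
shift [ 1.3 -0.  87.6] | 87.6 turn 0.21
```

View pics/w8.png

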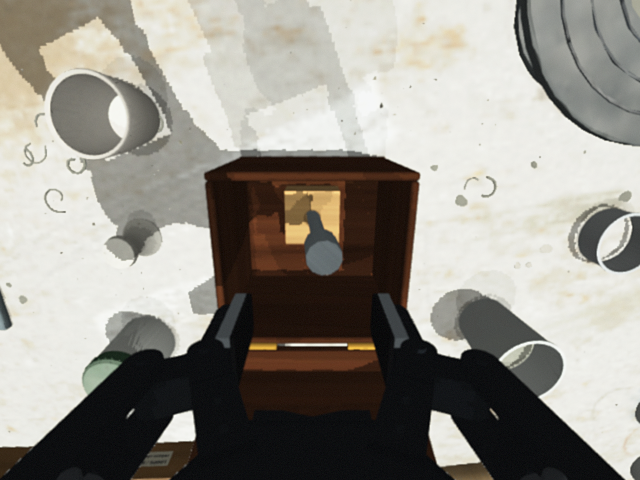

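The head, at (324,255), is between the open fingers, which clear the case walls. I'll descend.

>>> move_arm(steps=[[1,0,30,0,65],[1,0,55,0,65],[1,0,75,0,65],[1,0,87,0,65],[1,0,87,0,65]])

```text
time: 8.95
tool_pos: [0.543, 0.1756, 0.1059]
tcp_rot: [-0.14, -3.137, 0.0]
wrist_force: [0.5, 0.5, -0.1]
width: 0.65
```

Run:
```python
from h import *
cam('wrist','w9');to([0.5446,.1759,0.107],np.pi-.093)
```

```text
t 9.0 pos [0.5437 0.1758 0.107 ] psi 3.0526 z [ 0.001  0.    -1.   ] q [ 0.27  0.18  1.95  0.    1.01 -1.21] F [-0.7   0.31 -0.69] w 0.651
shift [-0.9  0.2 -0. ] | 0.9 turn 0.23
```

View pics/w9.png

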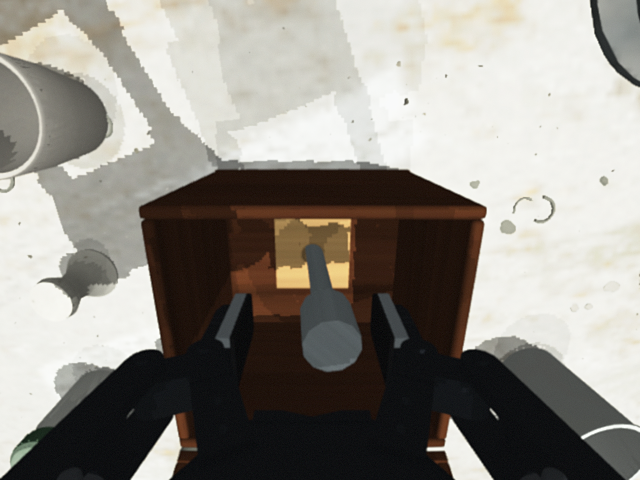

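>>> move_arm(steps=[[-0.5,0,0,0,45],[-0.5,0,0,0,38],[-0.5,0,0,0,32],[-0.5,0,0,0,27],[-0.5,0,0,0,20],[-0.5,0,0,0,10],[-0.5,0,0,0,10],[-0.5,0,0,0,10],[-0.5,0,0,0,10]], newtons=60)

```text
time: 9.9
tool_pos: [0.5443, 0.1757, 0.1073]
tcp_rot: [0.14, 3.137, 0.001]
wrist_force: [-0.1, -0.2, 5.6]
width: 0.254
```

Run:
```python
from h import *
cam('wrist','w10');to([0.5446,.1759,0.107],np.pi-.093); cam('scene','s10'); crop('s10',150,120,350,320,3,'c15')
```

```text
t 9.95 pos [0.5443 0.1757 0.1073] psi 3.0526 z [ 0.002  0.    -1.   ] q [ 0.27  0.18  1.95 -0.    1.01 -1.21] F [ 0.14 -1.09  5.6 ] w 0.255
shift [-0.3  0.2  0.3] | 0.5 turn 0.23
```

View pics/w10.png

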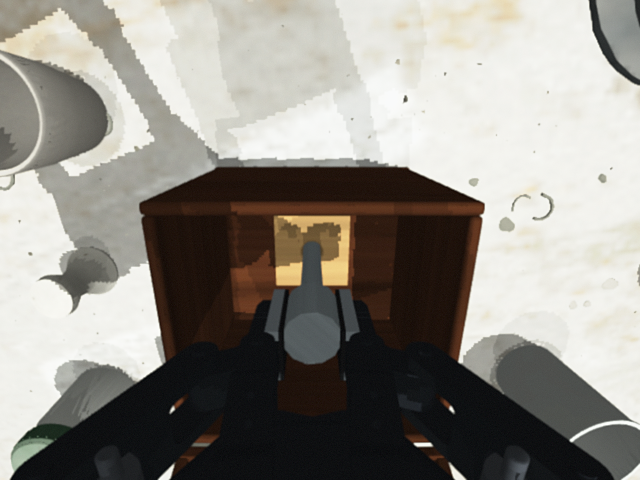

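View pics/c15.png

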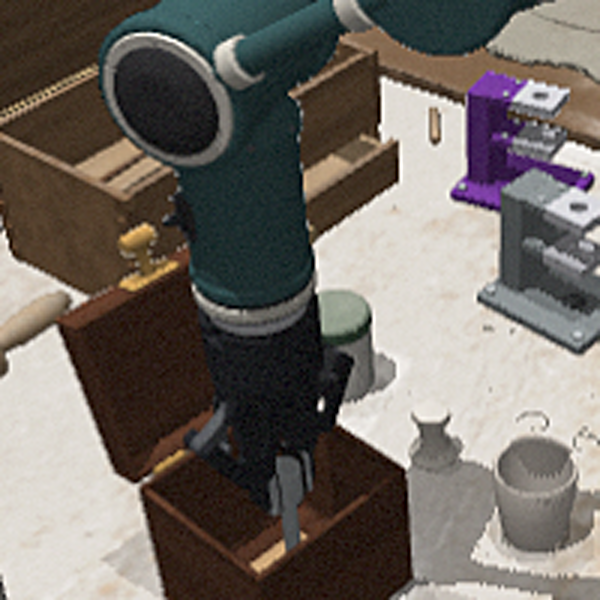

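The rod now stands upright between the pads, at about 25 % opening. I'll lift.

>>> move_arm(steps=[[0,0,-8,0,10],[0,0,-20,0,10],[0,0,-40,0,10],[0,0,-65,0,10],[0,0,-90,0,10],[0,0,-120,0,10],[0,0,-145,0,10],[0,0,-155,0,10],[0,0,-155,0,10],[0,0,-155,0,10]], newtons=60)

```text
time: 11.0
tool_pos: [0.5428, 0.1754, 0.2601]
tcp_rot: [-0.14, -3.137, 0.001]
wrist_force: [0.3, -0.3, -1.4]
width: 0.254
```

Run:
```python
from h import *
cam('wrist','w11');to([0.5712,-.2373,0.27]); cam('scene','s11'); cam('top','t11')
crop('s11',200,80,330,250,4,'c16'); crop('w11',250,150,390,370,4,'c17')
im=cv2.imread('pics/c16.png'); cv2.imwrite('pics/c16.png',im[-600:]); im=cv2.imread('pics/c17.png'); cv2.imwrite('pics/c17.png',im[:600])
```

```text
t 11.05 pos [0.5424 0.1753 0.2594] psi 3.0527 z [-0.003 -0.001 -1.   ] q [ 0.27  0.05  1.8   0.    1.3  -1.21] F [-0.63 -0.36 -1.99] w 0.253
shift [ -65.3 -408.4  -10.4] | 413.7 turn None
```

View pics/s11.png

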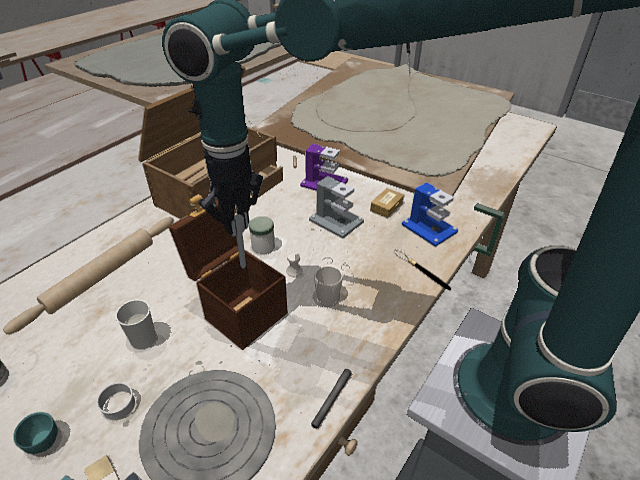

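View pics/w11.png

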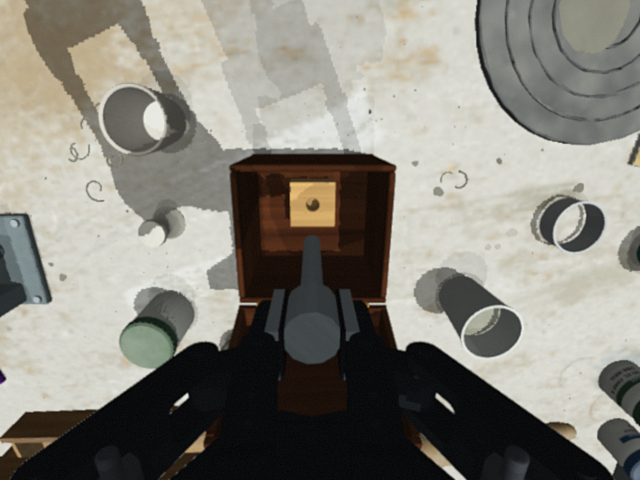

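The rod hangs in the grip with its tip near (312,238). I'll check its tilt.

View pics/c17.png

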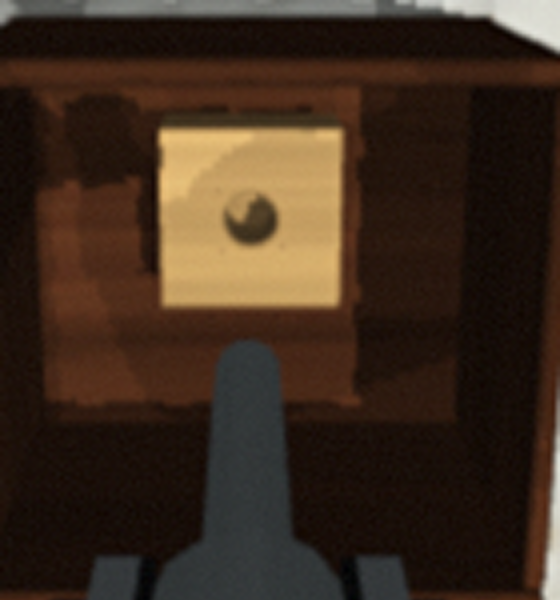

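View pics/c16.png

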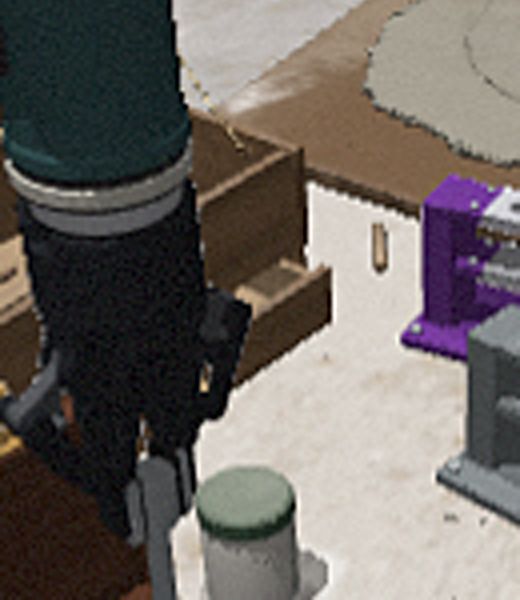

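```bash
python3 - <<'E'
from h import *
c=load('w11'); p=np.array([.5424,.1753,.2594])
# use camera-consistent tool pose: cam in tool known offset
ct=np.array([.08327,.00089,-.14329]); 
Rm=att(c)@np.linalg.inv(np.eye(3)) if 0 else None
ps=3.0527; Rt=np.array([[np.cos(ps),np.sin(ps),0],[np.sin(ps),-np.cos(ps),0],[0,0,-1]])
print('tcp from cam',c['xyz']-Rt@ct, 'reported',p)
t0=c['xyz']-Rt@ct
a=np.linspace(0,2*np.pi,73); 
def circ(cx,r,z): return np.c_[cx[0]+r*np.cos(a),cx[1]+r*np.sin(a),z+0*a]
dz=t0[2]-.1073
for dx in (-4,-2,0,2,4):
  ax=t0+Rt@np.array([dx/1000,0,0])
  def show(n,r,z):
    q=proj(c,circ(ax,r,z)); return n,'cols',q[:,0].min().round(1),q[:,0].max().round(1),'rows',q[:,1].min().round(1),q[:,1].max().round(1)
  print(dx,show('flat',.0035,.011+dz),show('cone',.006,.017+dz),show('headtop',.012,.139+dz))
E
python3 - <<'E'
import sys; sys.path.insert(0,'.')
import os; os.chdir('.')
from h import *
crop('w11',270,290,360,380,6,'c18')
E
```

```text
tcp from cam [0.54596498 0.17406024 0.26039785] reported [0.5424 0.1753 0.2594]
-4 ('flat', 'cols', np.float64(305.8), np.float64(315.1), 'rows', np.float64(243.8), np.float64(252.5)) ('cone', 'cols', np.float64(302.3), np.float64(318.5), 'rows', np.float64(243.3), np.float64(258.5)) ('headtop', 'cols', np.float64(279.4), np.float64(339.5), 'rows', np.float64(332.2), np.float64(382.0))
-2 ('flat', 'cols', np.float64(305.8), np.float64(315.1), 'rows', np.float64(241.3), np.float64(250.0)) ('cone', 'cols', np.float64(302.3), np.float64(318.5), 'rows', np.float64(240.7), np.float64(256.0)) ('headtop', 'cols', np.float64(279.3), np.float64(339.7), 'rows', np.float64(327.8), np.float64(378.1))
0 ('flat', 'cols', np.float64(305.8), np.float64(315.1), 'rows', np.float64(238.8), np.float64(247.5)) ('cone', 'cols', np.float64(302.3), np.float64(318.5), 'rows', np.float64(238.1), np.float64(253.4)) ('headtop', 'cols', np.float64(279.1), np.float64(339.8), 'rows', np.float64(323.3), np.float64(374.2))
2 ('flat', 'cols', np.float64(305.8), np.float64(315.1), 'rows', np.float64(236.2), np.float64(245.0)) ('cone', 'cols', np.float64(302.2), np.float64(318.6), 'rows', np.float64(235.5), np.float64(250.9)) ('headtop', 'cols', np.float64(278.9), np.float64(340.0), 'rows', np.float64(318.8), np.float64(370.2))
4 ('flat', 'cols', np.float64(305.8), np.float64(315.1), 'rows', np.float64(233.7), np.float64(242.5)) ('cone', 'cols', np.float64(302.2), np.float64(318.6), 'rows', np.float64(232.9), np.float64(248.4)) ('headtop', 'cols', np.float64(278.7), np.float64(340.1), 'rows', np.float64(314.2), np.float64(366.1))
```

View pics/c18.png

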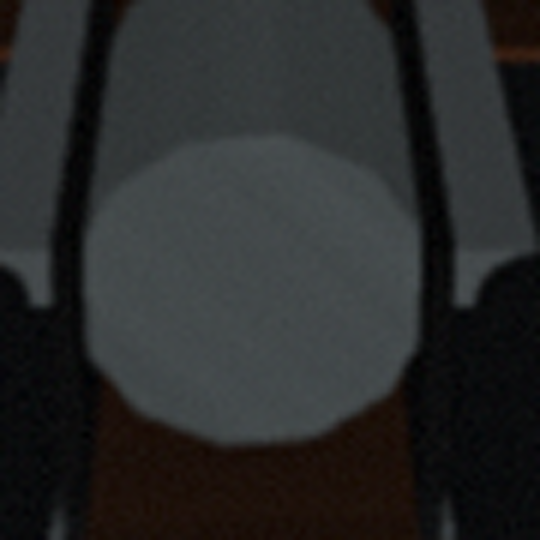

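The rod hangs upright to within about 0.02 rad and its axis matches the TCP to about 1 mm. I'll carry it over to above the upper guide.

>>> move_arm(steps=[[-2,-12,-10,0,10],[-6,-35,-10,0,10],[-11,-70,-10,0,10],[-17,-110,-10,0,10],[-24,-150,-10,0,10],[-30,-190,-10,0,10],[-37,-230,-10,0,10],[-43,-270,-10,0,10],[-50,-310,-10,0,10],[-56,-350,-10,0,10],[-61,-380,-10,0,10],[-64,-400,-10,0,10],[-65,-408,-10,0,10],[-65,-408,-10,0,10],[-65,-408,-10,0,10],[-65,-408,-10,0,10]], newtons=60)

```text
time: 12.75
tool_pos: [0.5721, -0.2351, 0.2713]
tcp_rot: [-0.137, -3.138, -0.001]
wrist_force: [0.3, -0.2, -1.8]
width: 0.251
```

Run:
```python
from h import *
to([0.5712,-.2373,0.235]);cam('wrist','w12');to([0.5712,-.2373,0.235]);
```

```text
t 12.75 pos [ 0.5721 -0.2351  0.2713] psi 3.0542 z [-0.     0.001 -1.   ] q [-0.43  0.14  1.68  0.    1.32 -1.91] F [ 0.26 -0.17 -1.76] w 0.251
shift [ 0.7 -2.3 36.3] | 36.4 turn None
t 12.8 pos [ 0.5721 -0.2352  0.2714] psi 3.0543 z [ 0.  0. -1.] q [-0.43  0.14  1.68  0.    1.32 -1.91] F [-0.07  0.71 -1.  ] w 0.254
shift [ 0.8 -2.2 36.4] | 36.5 turn None
```

View pics/w12.png

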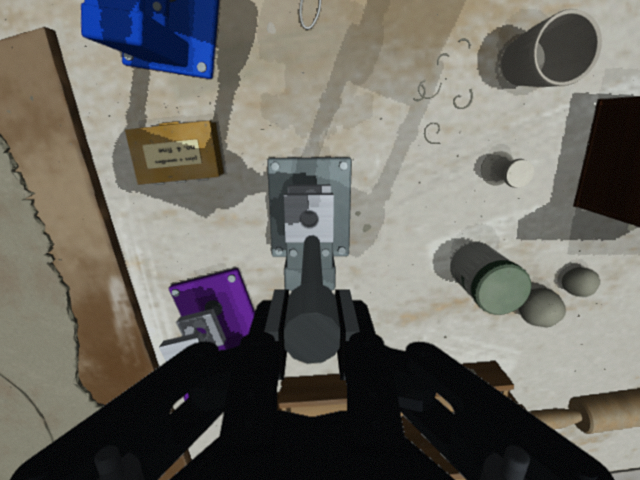

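The bore, at (309,218), and the tip, at (313,238), are both visible. I'll lower until the tip is about 12 mm above the mouth and measure both in one picture.

>>> move_arm(steps=[[0.8,-2.2,15,0,10],[0.8,-2.2,30,0,10],[0.8,-2.2,42,0,10],[0.8,-2.2,42,0,10],[0.8,-2.2,42,0,10]], newtons=60)

```text
time: 13.3
tool_pos: [0.5705, -0.2384, 0.2281]
tcp_rot: [-0.14, -3.137, -0.001]
wrist_force: [-0.9, 0.3, -1.5]
width: 0.25
```

Run:
```python
from h import *
to([0.5712,-.2373,0.235]);cam('wrist','w13');cam('scene','s13');to([0.5712,-.2373,0.235]); 
crop('w13',250,150,380,270,6,'c19'); crop('s13',295,140,375,240,6,'c20')
```

```text
t 13.3 pos [ 0.5705 -0.2384  0.2281] psi 3.0527 z [-0.002  0.001 -1.   ] q [-0.44  0.16  1.73  0.    1.25 -1.92] F [-0.95  0.28 -1.55] w 0.25
shift [-0.6  1.2 -6.9] | 7.1 turn None
t 13.4 pos [ 0.5714 -0.2389  0.2297] psi 3.0525 z [ 0.001 -0.    -1.   ] q [-0.44  0.16  1.73  0.    1.25 -1.92] F [ 0.56  1.34 -1.05] w 0.256
shift [ 0.3  1.5 -5.3] | 5.5 turn None
```

View pics/c19.png

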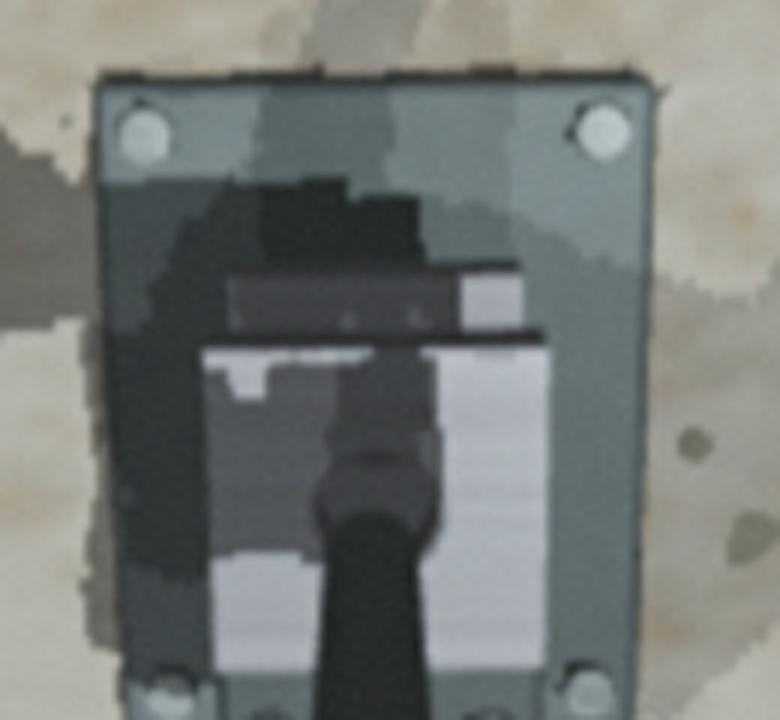

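View pics/c20.png

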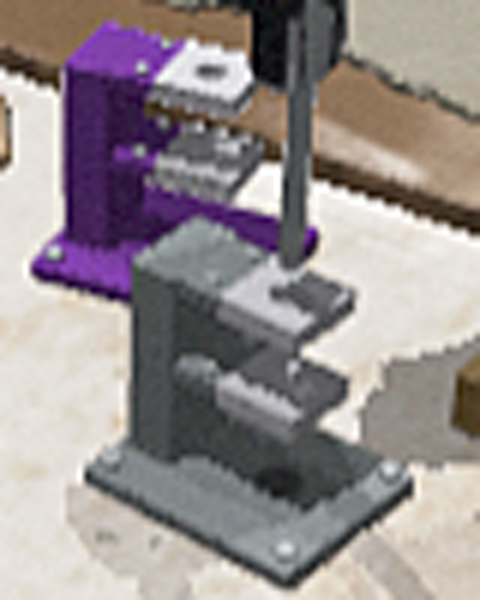

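```bash
cat > rel.py <<'E'
from h import *
import sys
def px(l,x0,y0,f): return (np.array(l,float)+.5)/f-.5+[x0,y0]
def rel(c,plate,tiptop,tipcol,tz):
    G=at_z(c,plate,.12); print('plate sides',[np.linalg.norm(G[i]-G[i-1]).round(4) for i in range(4)])
    m=G.mean(0); print('bore',m)
    # fit tip
    a=np.linspace(0,2*np.pi,91)
    def sil(x,y):
        P=np.r_[np.c_[x+.0035*np.cos(a),y+.0035*np.sin(a),tz+0*a],np.c_[x+.006*np.cos(a),y+.006*np.sin(a),tz+.006+0*a]]
        q=proj(c,P); return np.array([q[:,1].min(),(q[:,0].min()+q[:,0].max())/2])
    from scipy.optimize import fsolve
    s=fsolve(lambda v:sil(*v)-[tiptop,tipcol],m[:2]); print('tip',s,'bore-tip world',(m[:2]-s)*1000)
    p,Rm,_=pose(); print('tool shift',(Rm.T@np.r_[m[:2]-s,0]*1000).round(2))
    return m,s
E
python3 - <<'E'
from rel import *
c=load('w13'); o=(250,150,6)
pl=px([(203,347),(548,346),(545,668),(214,672)],*o)
tt=px([(374,508)],*o)[0]
for tz in (.130,.1335): rel(c,pl,tt[1],tt[0],tz)
e=at_z(c,px([(316,500),(441,500),(379,452)],*o),.12);print('mouth edges',e)
s=load('s13'); o=(295,140,6)
print('scene tip',at_z(s,px([(291,265)],*o),.1335),'bore?',at_z(s,px([(300,285)],*o),.12), at_depth(s,px([(293,255)],*o)))
E
```

```text
plate sides [np.float64(0.0447), np.float64(0.044), np.float64(0.0443), np.float64(0.0445)]
bore [ 0.57124937 -0.23773947  0.12      ]
tip [ 0.57149322 -0.23826806] bore-tip world [-0.24384387  0.52858231]
tool shift [ 0.29  0.5  -0.  ]
plate sides [np.float64(0.0447), np.float64(0.044), np.float64(0.0443), np.float64(0.0445)]
bore [ 0.57124937 -0.23773947  0.12      ]
tip [ 0.57038422 -0.23817759] bore-tip world [0.8651527  0.43811512]
tool shift [-0.82  0.51  0.  ]
mouth edges [[ 0.56881155 -0.24560192  0.12      ]
 [ 0.57028389 -0.22932293  0.12      ]
 [ 0.5630535  -0.23682035  0.12      ]]
scene tip [[ 0.56953568 -0.2424856   0.1335    ]] bore? [[ 0.56815047 -0.24881882  0.12      ]] [[ 0.5645068  -0.23559726  0.14434589]]
```

The tip is within about 1 mm of the bore axis. I'll lower it gently into the upper guide.

>>> move_arm(steps=[[-0.3,0.5,4,0,10],[-0.3,0.5,8,0,10],[-0.3,0.5,12,0,10],[-0.3,0.5,16,0,10],[-0.3,0.5,20,0,10],[-0.3,0.5,24,0,10],[-0.3,0.5,24,0,10],[-0.3,0.5,24,0,10]], newtons=60)

```text
time: 14.2
tool_pos: [0.5713, -0.2382, 0.2051]
tcp_rot: [-0.14, -3.138, -0.0]
wrist_force: [0.2, -0.8, -1.5]
width: 0.251
```

Run:
```python
from h import *
to([0.5712,-.2375,0.205]);cam('wrist','w14');cam('scene','s14');to([0.5712,-.2375,0.205]); 
crop('w14',250,150,380,270,5,'c21'); crop('s14',295,140,375,240,6,'c22')
```

```text
t 14.2 pos [ 0.5713 -0.2382  0.2051] psi 3.0526 z [-0.  0. -1.] q [-0.44  0.18  1.76  0.    1.21 -1.92] F [ 0.16 -0.84 -1.53] w 0.251
shift [0.2 0.7 0.1] | 0.7 turn None
t 14.3 pos [ 0.5716 -0.2383  0.2055] psi 3.0526 z [ 0. -0. -1.] q [-0.44  0.18  1.76  0.    1.21 -1.92] F [-0.56 -0.02 -2.25] w 0.252
shift [0.4 0.8 0.5] | 1.0 turn None
```

View pics/c21.png

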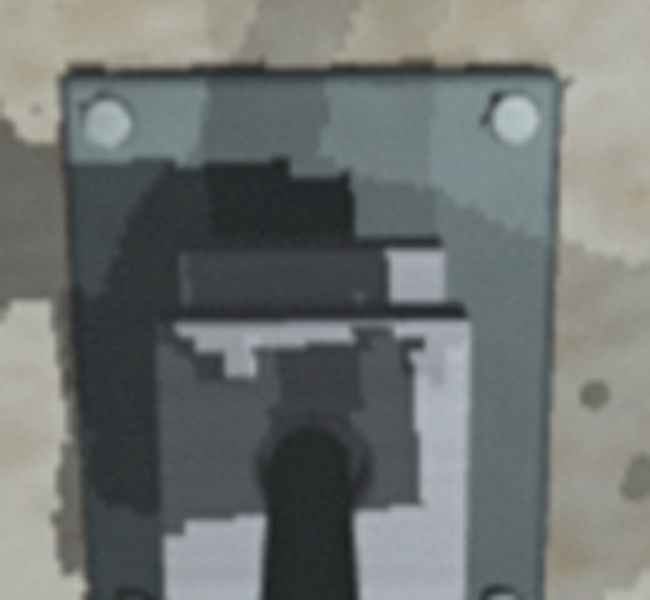

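View pics/c22.png

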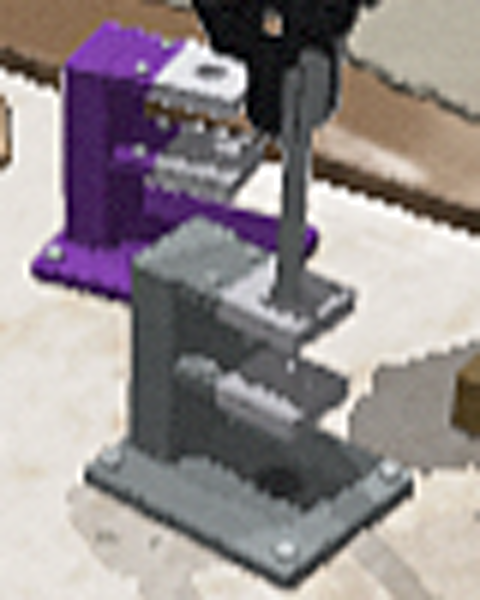

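The tip is in the upper bore with no side force. I'll go on to about 85 mm tip height.

>>> move_arm(steps=[[0.2,0.6,4,0,10],[0.2,0.6,8,0,10],[0.2,0.6,13,0,10],[0.2,0.6,18,0,10],[0.2,0.6,22,0,10],[0.2,0.6,22,0,10],[0.2,0.6,22,0,10]], newtons=60)

```text
time: 15.0
tool_pos: [0.5712, -0.2376, 0.1831]
tcp_rot: [-0.14, -3.138, -0.0]
wrist_force: [-0.1, -0.4, -2.1]
width: 0.252
```

Run:
```python
from h import *
cam('wrist','w15');cam('scene','s15');to([0.5712,-.2375,0.1415]); 
crop('w15',250,150,380,270,5,'c23'); crop('s15',295,140,375,240,6,'c24')
```

```text
t 15.1 pos [ 0.5714 -0.2377  0.1835] psi 3.0526 z [ 0. -0. -1.] q [-0.43  0.19  1.78  0.    1.17 -1.92] F [ 0.48 -0.   -1.88] w 0.256
shift [ 0.3  0.2 42. ] | 42.0 turn None
```

View pics/c23.png

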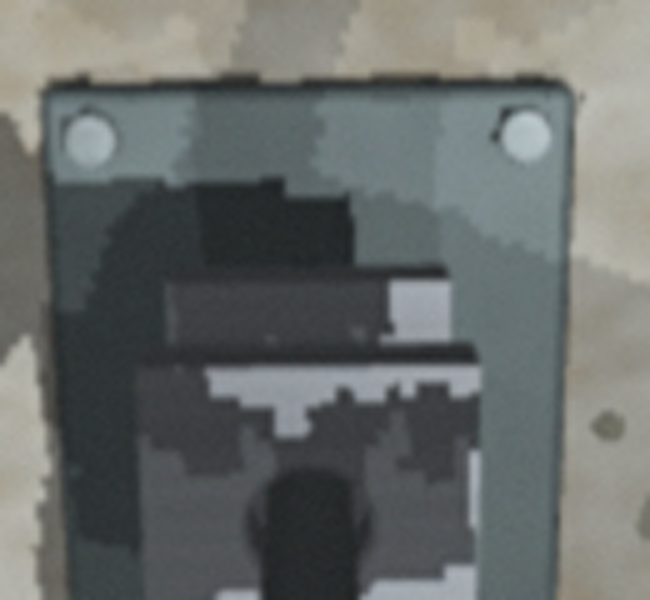

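View pics/c24.png

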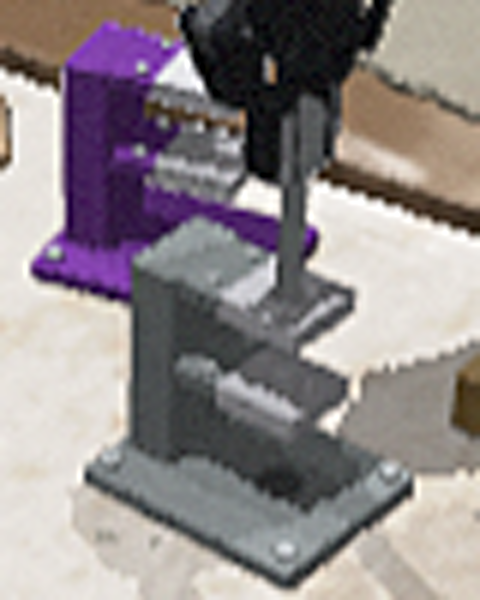

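The rod is centred in the bore with no side force, and the tip is at about 87 mm. I'll continue into the lower guide.

>>> move_arm(steps=[[0.2,0,4,0,10],[0.2,0,8,0,10],[0.2,0,12,0,10],[0.2,0,15,0,10],[0.2,0,18,0,10],[0.2,0,21,0,10],[0.2,0,21,0,10],[0.2,0,21,0,10]], newtons=60)

```text
time: 15.9
tool_pos: [0.571, -0.2376, 0.1622]
tcp_rot: [-0.14, -3.138, -0.0]
wrist_force: [-0.1, 0.4, -0.9]
width: 0.25
```

Run:
```python
from h import *
cam('scene','s16');to([0.5712,-.2375,0.1415]); 
crop('s16',295,140,375,240,6,'c25')
```

```text
t 15.95 pos [ 0.5712 -0.2376  0.1624] psi 3.0526 z [ 0. -0. -1.] q [-0.43  0.21  1.8   0.    1.13 -1.92] F [ 0.8   0.25 -1.45] w 0.257
shift [-0.   0.1 20.9] | 20.9 turn None
```

View pics/c25.png

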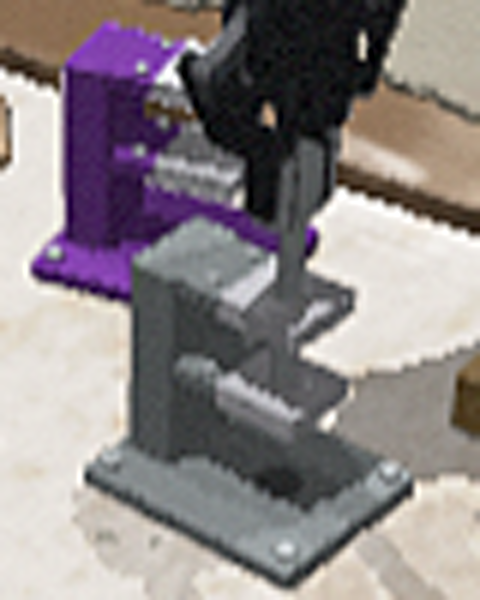

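>>> move_arm(steps=[[0,0,4,0,10],[0,0,8,0,10],[0,0,12,0,10],[0,0,16,0,10],[0,0,19,0,10],[0,0,21,0,10],[0,0,21,0,10],[0,0,21,0,10],[0,0,21,0,10],[0,0,21,0,10]], newtons=60)

```text
time: 16.95
tool_pos: [0.5712, -0.2377, 0.1416]
tcp_rot: [0.14, 3.138, -0.0]
wrist_force: [0.4, 0.5, -2.1]
width: 0.252
```

Run:
```python
from h import *
cam('scene','s17');cam('wrist','w17');cam('top','t17');to([0.5712,-.2375,0.1415]); 
crop('s17',295,140,375,240,6,'c26')
```

```text
t 17.1 pos [ 0.5711 -0.2376  0.1414] psi 3.0527 z [ 0. -0. -1.] q [-0.43  0.23  1.82  0.    1.09 -1.92] F [-0.36  0.01 -2.14] w 0.256
shift [-0.1  0.1 -0.1] | 0.1 turn None
```

View pics/c26.png

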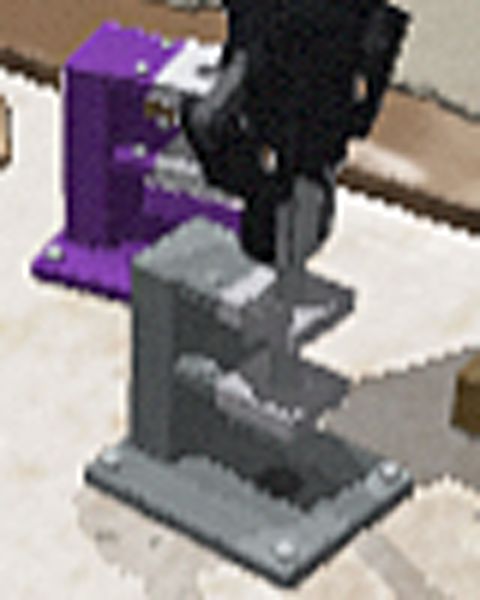

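View pics/s17.png

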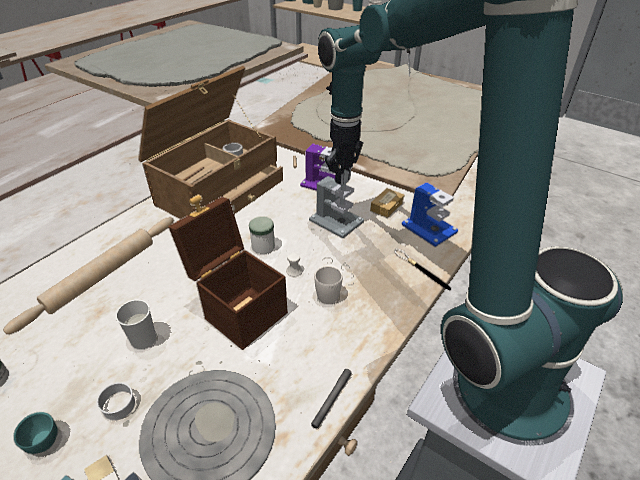

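View pics/w17.png

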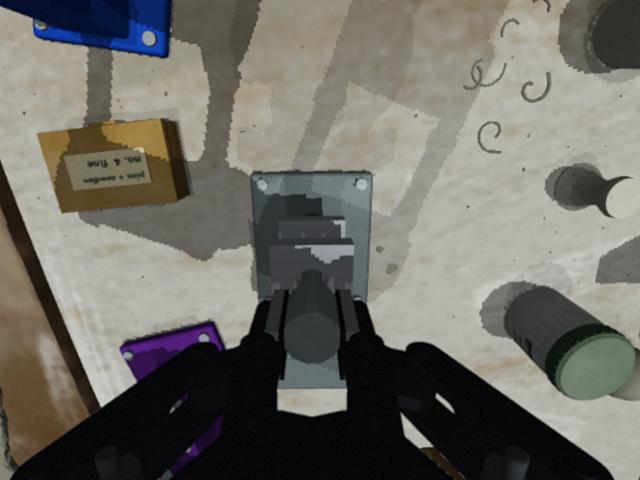

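Run:
```python
from h import *
im=[cv2.imread(f'pics/{n}.png')[290:380,270:360] for n in ('w11','w17')]
im=[cv2.resize(cv2.convertScaleAbs(i,alpha=1.8),None,fx=4,fy=4,interpolation=cv2.INTER_CUBIC) for i in im]
cv2.imwrite('pics/c27.png',np.hstack(im))
c=load('w17'); print(at_depth(c,[(311,340)]), 'head top expected z', .1414-.1073+.139)
```

```text
[[ 0.56941819 -0.23792479  0.17426014]] head top expected z 0.1731
```

View pics/c27.png

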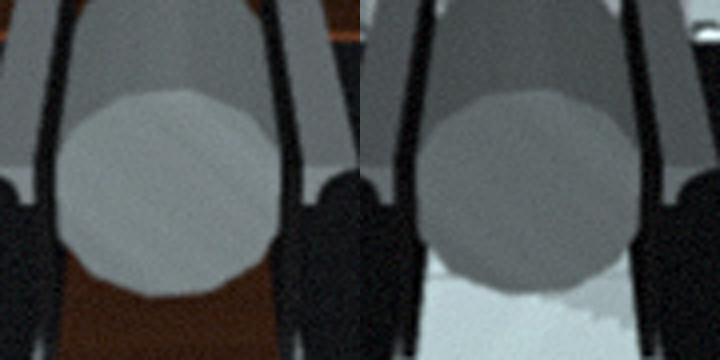

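View pics/t17.png

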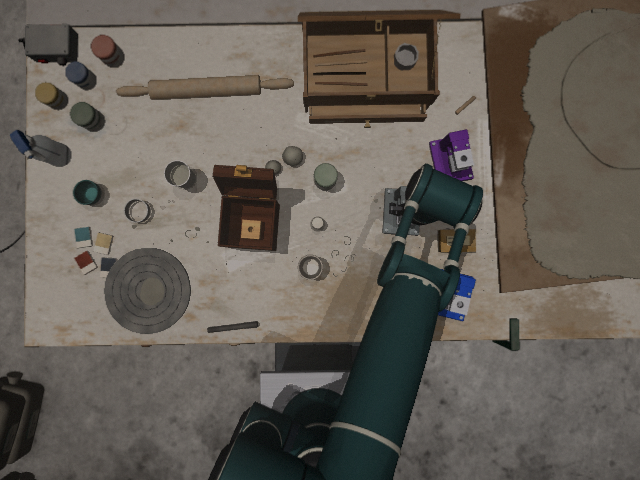

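The rod has not slipped: its head looks the same in the grip as before, and the head top measures 174 mm against 173 mm expected, which puts the tip at about 46 mm. The lid is open and the bystanders haven't moved. I'll hand it in.

Run:
```python
from h import *
s=bot.read_state(); print(np.abs(s['joint_vel']).max(), s['wrist_force'], s['width'])
print(bot.finish_job())
```

```text
0.003290355303822726 [-0.36243251  0.01318454 -2.13806343] 0.25623203987983517
the job is handed in; nothing more can be done
None
```

The job is handed in at 17.1 s of the 67 s allowed; no verdict was reported. The lid stands open on its stop, and the rod is through both guides, still held by its head.

- **Lid:** I pinched the pull, swung the lid to about 1.74 rad and let it go. It came to rest on its stop and was still open in the last scene and top pictures.
- **Rod:** It leaned about 8 mm at the head in its socket and straightened when gripped. I lifted it clear of the rim and lowered it through the upper guide, pausing with the tip at about 87 mm before going on through the lower one.
- **Final position:** The tool is over the bore to within 0.2 mm by the arm's own reading. The tip is at about 45–46 mm, roughly 15 mm below the lower guide. The head's underside is about 25 mm above the upper guide.
- **Grip and forces:** The grip is commanded at 60 N and shows no slip. The side force is about 0.4 N, and the vertical force is just the rod's weight.
- **Bystanders:** The cup, stamp, jar and beaker look unmoved in the last top picture.

**Checks that disagreed or fell short:**
- The scene camera placed things 3–5 mm away from the wrist and top cameras. I used the wrist camera for the fit.
- The tip below the lower guide was hidden from every camera, so its height comes from the tool pose and the measured top of the head (174 mm against 173 mm expected).

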